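# Find the rocking corner of the badge-reader plate and press its shim flat

### The job

The base plate of the badge reader rocks on one of its four corners. With closed fingertips press down on the blue dots at the plate's corners, one after another, until you find the one corner that sinks, and push that corner right down to its stop; then let go and press the orange shim lever beside that corner down flat. Leave the other three shim levers up, do not shift or lift the plate, and do not disturb the small things lying about.

Things in the scene. Friction and masses are not known exactly. Their poses are not given: they have to be found in the camera images.
- plate: loose aluminium base plate, 190 (x) x 160 (y) x 8 mm, about 1 kg, with a white badge reader (72x108 mm, 21 mm high) fixed on its middle. It lies level on four black feet, its top 38 mm above the worktop. Origin: centre of its underside; z up, x and y along its edges; -x is its front (nearer the robot), +y its left.
- tray: grey tray under the plate, fixed to the worktop; axes as the plate's. It carries four feet that look alike, 80 mm in x and 64 mm in y from the middle. Three are rigid (that corner sinks under 1 mm). One, at any corner, is sprung: pressed there the plate yields at about 3 N, sinks 5 mm to a hard stop at about 6 N, and comes up again when let go.
- corner_front_left (a point): blue dot, 18 mm across, on the plate's top at its front left corner (73 mm in x and 58 mm in y from the plate's middle): the place to press the plate. The point is the middle of the dot, on the top surface.
- corner_front_right (a point): blue dot, 18 mm across, on the plate's top at its front right corner (73 mm in x and 58 mm in y from the plate's middle): the place to press the plate. The point is the middle of the dot, on the top surface.
- corner_back_left (a point): blue dot, 18 mm across, on the plate's top at its back left corner (73 mm in x and 58 mm in y from the plate's middle): the place to press the plate. The point is the middle of the dot, on the top surface.
- corner_back_right (a point): blue dot, 18 mm across, on the plate's top at its back right corner (73 mm in x and 58 mm in y from the plate's middle): the place to press the plate. The point is the middle of the dot, on the top surface.
- shim_front_left (a joint): shim lever of the front left corner: orange ribbed tab, 28 mm wide and 36 mm long, hinged along the plate's left edge 50 mm in x from the plate's middle, pointing outward (+y of the plate) and up. 0 = raised (about 34 degrees up), 0.6 = flat (level), which raises a steel toe under the plate. Needs about 4 N down at its ribs and stays where it is left.
- shim_front_left_pad (a point): point on top of the ribbed tab of the front left shim lever, where to press it, 34 mm out from its hinge. Raised, it lies 42 mm above the worktop, 113 mm in y from the plate's middle; flat, 23.5 mm above the worktop and 120 mm in y from the plate's middle. The tab moves with it.
- shim_front_right (a joint): shim lever of the front right corner: orange ribbed tab, 28 mm wide and 36 mm long, hinged along the plate's right edge 50 mm in x from the plate's middle, pointing outward (-y of the plate) and up. 0 = raised (about 34 degrees up), 0.6 = flat (level), which raises a steel toe under the plate. Needs about 4 N down at its ribs and stays where it is left.
- shim_front_right_pad (a point): point on top of the ribbed tab of the front right shim lever, where to press it, 34 mm out from its hinge. Raised, it lies 42 mm above the worktop, 113 mm in y from the plate's middle; flat, 23.5 mm above the worktop and 120 mm in y from the plate's middle. The tab moves with it.
- shim_back_left (a joint): shim lever of the back left corner: orange ribbed tab, 28 mm wide and 36 mm long, hinged along the plate's left edge 50 mm in x from the plate's middle, pointing outward (+y of the plate) and up. 0 = raised (about 34 degrees up), 0.6 = flat (level), which raises a steel toe under the plate. Needs about 4 N down at its ribs and stays where it is left.
- shim_back_left_pad (a point): point on top of the ribbed tab of the back left shim lever, where to press it, 34 mm out from its hinge. Raised, it lies 42 mm above the worktop, 113 mm in y from the plate's middle; flat, 23.5 mm above the worktop and 120 mm in y from the plate's middle. The tab moves with it.
- shim_back_right (a joint): shim lever of the back right corner: orange ribbed tab, 28 mm wide and 36 mm long, hinged along the plate's right edge 50 mm in x from the plate's middle, pointing outward (-y of the plate) and up. 0 = raised (about 34 degrees up), 0.6 = flat (level), which raises a steel toe under the plate. Needs about 4 N down at its ribs and stays where it is left.
- shim_back_right_pad (a point): point on top of the ribbed tab of the back right shim lever, where to press it, 34 mm out from its hinge. Raised, it lies 42 mm above the worktop, 113 mm in y from the plate's middle; flat, 23.5 mm above the worktop and 120 mm in y from the plate's middle. The tab moves with it.
- tell_front_left (a joint): green telltale pin, 8 mm across, under the front left corner of the plate. 0 = up (2 mm under the plate); if that corner sinks fully the plate pushes the pin down about 0.003 (m), and the pin stays down.
- tell_front_right (a joint): green telltale pin, 8 mm across, under the front right corner of the plate. 0 = up (2 mm under the plate); if that corner sinks fully the plate pushes the pin down about 0.003 (m), and the pin stays down.
- tell_back_left (a joint): green telltale pin, 8 mm across, under the back left corner of the plate. 0 = up (2 mm under the plate); if that corner sinks fully the plate pushes the pin down about 0.003 (m), and the pin stays down.
- tell_back_right (a joint): green telltale pin, 8 mm across, under the back right corner of the plate. 0 = up (2 mm under the plate); if that corner sinks fully the plate pushes the pin down about 0.003 (m), and the pin stays down.
- pen: black pen, 150 mm long, lying loose beside the tray; a bystander. Origin: centre of its underside.
- eraser: blue and white eraser, 22x54x12 mm, loose; a bystander. Origin: centre of its underside.
- staples: beige carton of staples, 34x60x19 mm, loose; a bystander. Origin: centre of its underside.
- clip: black binder clip, 32x42x24 mm, loose; a bystander. Origin: centre of its underside.
- memory_stick: black memory stick, 17x56x9 mm, loose; a bystander. Origin: centre of its underside.

How it is judged (in metres and radians):
On the way, in this order (a step that is already met when the one before it is completed fails the run):
1. the loose corner has been pressed and has sunk, pushing its telltale pin down (value of joint any of tell_front_left, tell_front_right, tell_back_left, tell_back_right above 0.0015 m and contact force between the fingers and plate above 0.5 N), for 0.05 s.
2. the shim lever of that corner is flat, the others up (((value of joint tell_front_left above 0.0015 m and value of joint shim_front_left above 0.5 rad and value of joint each of shim_front_right, shim_back_left, shim_back_right below 0.15 rad) or (value of joint tell_front_right above 0.0015 m and value of joint shim_front_right above 0.5 rad and value of joint each of shim_front_left, shim_back_left, shim_back_right below 0.15 rad) or (value of joint tell_back_left above 0.0015 m and value of joint shim_back_left above 0.5 rad and value of joint each of shim_front_left, shim_front_right, shim_back_right below 0.15 rad) or (value of joint tell_back_right above 0.0015 m and value of joint shim_back_right above 0.5 rad and value of joint each of shim_front_left, shim_front_right, shim_back_left below 0.15 rad))), for 0.2 s.
At the end, for the whole second after the job is handed in: The shim lever of the corner that sank (its telltale pin more than 1.5 mm down) is flat (joint above 0.5 of 0.6 rad), the other three are up (below 0.15 rad), and the plate is at rest, within 12 mm of its start and level within 0.025 rad (((value of joint tell_front_left above 0.0015 m and value of joint shim_front_left above 0.5 rad and value of joint each of shim_front_right, shim_back_left, shim_back_right below 0.15 rad) or (value of joint tell_front_right above 0.0015 m and value of joint shim_front_right above 0.5 rad and value of joint each of shim_front_left, shim_back_left, shim_back_right below 0.15 rad) or (value of joint tell_back_left above 0.0015 m and value of joint shim_back_left above 0.5 rad and value of joint each of shim_front_left, shim_front_right, shim_back_right below 0.15 rad) or (value of joint tell_back_right above 0.0015 m and value of joint shim_back_right above 0.5 rad and value of joint each of shim_front_left, shim_front_right, shim_back_left below 0.15 rad)) and angle between plate's own z axis and vertical below 0.025 rad and distance of plate from where it was at the start of the episode below 0.012 m and linear speed of plate below 0.02 m/s); the robot touches nothing.
It fails at once if a shim lever is pressed (over 0.2 rad) whose corner has not been found to sink ((value of joint shim_front_left above 0.2 rad and value of joint tell_front_left below 0.0012 m) or (value of joint shim_front_right above 0.2 rad and value of joint tell_front_right below 0.0012 m) or (value of joint shim_back_left above 0.2 rad and value of joint tell_back_left below 0.0012 m) or (value of joint shim_back_right above 0.2 rad and value of joint tell_back_right below 0.0012 m)).
It fails at once if the plate is shifted or lifted by more than 15 mm (distance of plate from where it was at the start of the episode above 0.015 m).
It fails at once if a bystander is moved by more than 25 mm (distance of any of pen, eraser, staples, clip, memory_stick from where it was at the start of the episode above 0.025 m).
It also fails if it takes over 51 s, if anything falls off the work surface, if the arm or the gripper's body presses on something with over 40 N, if the wrist force passes 120 N, or if a joint passes its speed limit or range.

### The arm

A 6-joint arm with a two-finger parallel gripper is mounted at the origin on a cart in front of the work surface, level with it; the furniture and walls round the work are solid. World frame = base frame: x ahead of the robot, y to its left, z up, the work surface at z = 0. Lengths are in m, angles in degrees, forces in N, time in s.
With the tool pointing down it reaches from about 0.4 to 0.825 m from the base axis. Payload 7 kg.
Tool frame: the origin (TCP) lies midway between the tips of the shut fingers; the grasp point (between the pads) lies r.grip_depth behind it (r.grip_depth is the distance from the TCP to the grasp point, in m); z points along the fingers, y is the line along which they close (so a half turn about z gives the same grasp; the last joint's range is limited). The gripper opens to 88 mm and grips with 3 to 60 N. Pads are 19 mm wide; open, the fingers measure 130 mm over their backs; the gripper's body (78 mm by 193 mm) begins 47 mm behind the grasp point.
Start: joints at [-50.128, 20.546, 0.682, 0, -70.136, -16.507], TCP at [0.268, -0.62, 0.227] pointing down, gripper open.
Joint ranges: [-176.03, 176.03], [-82.01, 121.73], [-58.28, 71.71], [-173.87, 95.51], [-174.79, -0.11], [-173.66, 173.66]. Speed limits (degrees/s): [136.94, 136.94, 172.46, 180, 180, 180].

### API

Orientations are given as [roll, pitch, yaw] about the fixed x, y, z axes, in that order (R = Rz(yaw) Ry(pitch) Rx(roll)).
In Python, from plant import r gives the robot as it stands.
- The arm moves only by the tool inch_along, called as name(argument=value, ...) on one line, values as JSON. Schema: {"type":"object","properties":{"offsets":{"type":"object","properties":{"plan":{"type":"array","items":{"type":"array","items":{"type":"number"},"minItems":6,"maxItems":6},"minItems":1,"maxItems":12}},"additionalProperties":false,"required":["plan"]},"finger_gap":{"type":"number"},"grip_n":{"type":"number"},"only":{"type":"string"},"quiet":{"type":"boolean"},"lines":{"type":"string"}},"required":["offsets"],"additionalProperties":false}. offsets is an object whose key "plan" holds a list of rows, 1 to 12 of them, each of 6 numbers: dx, dy, dz in fractions of the full range, 1 being 0.75 m, then a rotation vector rx, ry, rz in shares of 360 degrees (1.0 is 360 degrees); each row is the pose to reach, as a shift and turn from the pose commanded when the call began, along the tool's axes at that moment; what a row does not reach only later rows make up. A row lasts 1/12 s, in which the tool goes at most 0.0417 m and 7.16 degrees, less where a joint would pass 70% of its speed; a pose out of reach is approached as far as the arm can. finger_gap is the finger opening in m, set as the call begins (left out keeps the last). The fingers move at their own pace and stop on an object; grip_n is the grip in N (left out, the last holds). Time passes only in rows, so rows that do not move let the fingers close. The tool returns the time, the measured TCP pose, the force, the opening and the grip force at its end. only (a regular expression) keeps the lines of the reply that match it, lines (a string "A,B") keeps lines A to B, and quiet returns only ok. No shift or turn number may pass 1 either way. Input that does not fit is refused with a message, and nothing moves.
- r.get_state(): the state, without advancing time (a new reading comes with each control period).
- r.capture(name): name is "scene" or "top"; returns a dict with "frame" (480x640x3 uint8, red, green, blue), "z_map" (480x640 float32, m along the optical axis (not along the pixel's ray), 0 where there is no reading), "fx", "fy", "cx", "cy" (pixels), "cam_to_world" (4x4, takes a point from camera to world coordinates). Camera axes: x right, y down, z forward; pixel columns grow to the right and rows downward; lengths in m; the calibration is good to about 2 mm. A picture is of the moment at which its call begins.
- r.close_job(): hands the job in; it is judged then, once.
The state is a dict: "time_s": time; "joints": joint angles; "qd": joint speeds; "joint_torque": joint torques, N m; "tcp_pos": TCP position; "eef_rot": TCP orientation; "contact_force": force on the tool from outside, world axes, zero at the start; "moment": the same for the moment, N m; "gripper_width": finger opening in m; "gripper_force": force on a finger pad.
Only numpy, scipy, OpenCV 4.12 (cv2) and the standard library are available. Lean on these libraries where they do the work, as an engineer would, in place of code of your own. Each camera call takes 0.05 s, during which the arm holds its last target. There are 200 camera calls.

## Working session

There is one attempt and no reset: what is moved stays moved. The work goes in short steps, Python scripts to look and compute and a tool call to move; the robot and the scene stay as the last step left them, time stands still between calls to the robot, and variables do not carry over. Pictures are saved under pics/ and viewed, at most 10 in all, crops included, and the job is handed in when it is done.

```bash
ls; mkdir -p pics; python3 - <<'E'
from plant import r
import cv2,numpy as np
s=r.get_state();print({k:np.round(v,3).tolist() for k,v in s.items()}, r.grip_depth)
for n in("top","scene"):
    c=r.capture(n);cv2.imwrite(f"pics/{n}0.png",c["frame"][:,:,::-1]);np.savez(n+"0.npz",**c)
    print(n,c["fx"],c["cam_to_world"].round(3).tolist())
E
```

```text
pics
plant.py
{'time_s': 0.0, 'joints': [-50.127, 20.589, 0.632, -0.019, -70.135, -16.508], 'qd': [0.13, 0.015, 0.012, -0.051, 0.036, 0.06], 'joint_torque': [-0.0, -58.27, 29.305, 6.997, 0.007, -0.0], 'tcp_pos': [0.267, -0.619, 0.226], 'eef_rot': [179.906, -0.009, -156.641], 'contact_force': [-0.089, -0.789, 0.503], 'moment': [-0.022, -0.027, -0.004], 'gripper_force': 0.0, 'gripper_width': 0.088} 0.0188
top 476.2761280688399 [[0.003, -0.995, 0.099, 0.429], [-1.0, -0.003, -0.003, 0.046], [0.004, -0.099, -0.995, 1.021], [0.0, 0.0, 0.0, 1.0]]
scene 566.780896017461 [[-0.749, -0.429, 0.505, 0.046], [-0.662, 0.511, -0.548, 0.587], [-0.023, -0.745, -0.667, 0.731], [0.0, 0.0, 0.0, 1.0]]
```

View pics/top0.png

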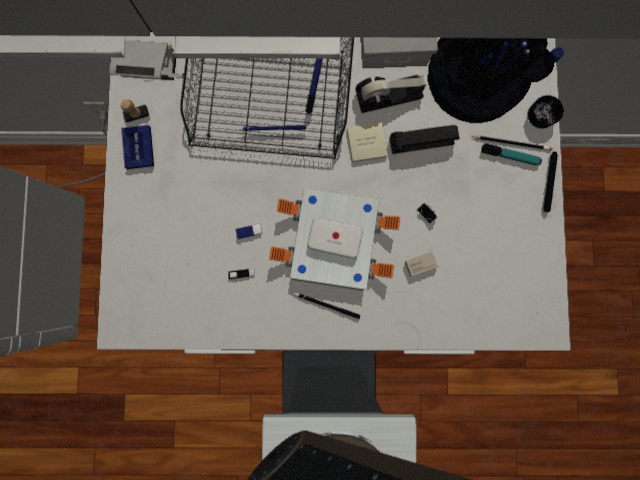

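View pics/scene0.png

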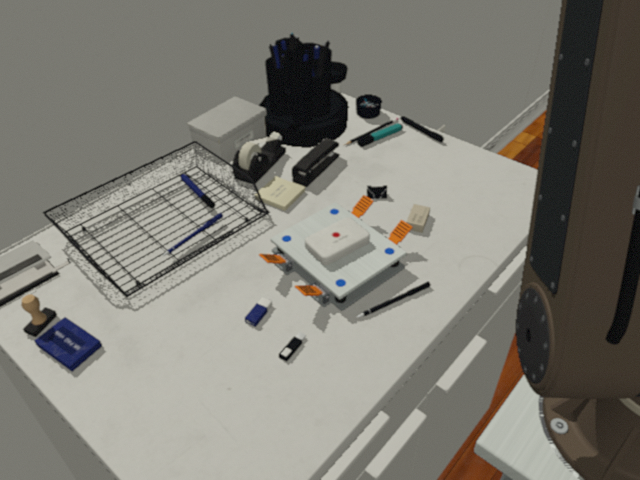

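```bash
cat > h.py <<'E'
import numpy as np,cv2
def blobs(c,lo,hi,z,amin=30):
    hsv=cv2.cvtColor(c["frame"],cv2.COLOR_RGB2HSV);m=cv2.inRange(hsv,lo,hi)
    n,l,st,ce=cv2.connectedComponentsWithStats(m);T=c["cam_to_world"];out=[]
    for i in range(1,n):
        if st[i,4]<amin: continue
        u,v=ce[i];d=T[:3,:3]@[(u-c["cx"])/c["fx"],(v-c["cy"])/c["fy"],1]
        p=T[:3,3]+d*(z-T[2,3])/d[2];out.append((ce[i].round(1).tolist(),int(st[i,4]),p.round(4).tolist()))
    return out
E
python3 - <<'E'
from h import *
for n in("top","scene"):
    c=dict(np.load(n+"0.npz"))
    for nm,lo,hi,z in(("blue",(95,120,60),(125,255,255),.038),("orange",(5,150,120),(20,255,255),.033)):
        for b in blobs(c,lo,hi,z):print(n,nm,b)
E
```

```text
top blue ([557.7, 51.1], 39, [0.9263, -0.4725, 0.038])
top blue ([315.5, 73.8], 107, [0.8728, 0.0506, 0.038])
top blue ([138.4, 148.1], 547, [0.708, 0.4235, 0.038])
top blue ([270.9, 127.0], 61, [0.7551, 0.1448, 0.038])
top blue ([312.3, 199.6], 49, [0.5996, 0.0562, 0.038])
top blue ([367.2, 207.8], 45, [0.5827, -0.0583, 0.038])
top blue ([244.4, 231.6], 131, [0.5319, 0.1967, 0.038])
top blue ([301.6, 268.7], 49, [0.4556, 0.0777, 0.038])
top blue ([357.4, 277.3], 49, [0.4382, -0.0372, 0.038])
top orange ([92.9, 146.6], 38, [0.7124, 0.5218, 0.033])
top orange ([98.0, 155.3], 59, [0.6937, 0.51, 0.033])
top orange ([287.7, 207.2], 182, [0.5842, 0.1079, 0.033])
top orange ([388.0, 222.2], 183, [0.5532, -0.1022, 0.033])
top orange ([280.2, 254.4], 189, [0.4852, 0.1224, 0.033])
top orange ([381.8, 269.6], 183, [0.4543, -0.0881, 0.033])
top orange ([64.4, 374.9], 276, [0.2402, 0.5556, 0.033])
top orange ([453.6, 370.2], 34, [0.2513, -0.2317, 0.033])
top orange ([2.2, 373.6], 37, [0.2423, 0.681, 0.033])
top orange ([563.1, 383.3], 33, [0.2259, -0.453, 0.033])
top orange ([589.4, 383.4], 30, 
[... 261 characters left out ...]
 blue ([200.3, 228.6], 93, [0.7407, 0.1417, 0.038])
scene blue ([286.3, 238.1], 32, [0.5996, 0.0574, 0.038])
scene blue ([388.9, 250.6], 37, [0.438, -0.0356, 0.038])
scene blue ([340.2, 282.4], 45, [0.4547, 0.0792, 0.038])
scene blue ([255.7, 313.5], 193, [0.5142, 0.218, 0.038])
scene blue ([68.1, 343.3], 1319, [0.6906, 0.4454, 0.038])
scene orange ([523.7, 138.2], 682, [0.4251, -0.5306, 0.033])
scene orange ([361.8, 205.8], 234, [0.5552, -0.1093, 0.033])
scene orange ([399.9, 231.7], 271, [0.4552, -0.0943, 0.033])
scene orange ([273.5, 258.7], 112, [0.5837, 0.1073, 0.033])
scene orange ([309.4, 290.2], 149, [0.4855, 0.1224, 0.033])
scene orange ([505.7, 368.5], 117, [0.1673, 0.0525, 0.033])
```

The top view shows the plate with its dots at (312,200), (367,208), (302,269) and (357,277). The scene view gives the same dot positions to about 2 mm. The plate's centre is near (0.519, 0.010), its yaw is about -8.4°, and the wire basket stands behind it. I'll move above the front-right dot with the fingers closing along plate x.

Careful with the scale: shifts go in shares of 0.75 m and turns go in shares of 360 degrees. That gives: 0.425 m / 0.75 = 0.5667, 0.4 m / 0.75 = 0.5333, -58.2 degrees / 360 = -0.1617.

inch_along(offsets={"plan":[[-0.04,0.0493,0,0,0,-0.0139],[-0.08,0.0987,0,0,0,-0.0278],[-0.12,0.1467,0,0,0,-0.0444],[-0.16,0.196,0,0,0,-0.0583],[-0.2,0.244,0,0,0,-0.0722],[-0.24,0.2933,0,0,0,-0.0889],[-0.28,0.3413,0,0,0,-0.1028],[-0.32,0.3907,0,0,0,-0.1167],[-0.36,0.44,0,0,0,-0.1333],[-0.4,0.4867,0,0,0,-0.1472],[-0.44,0.5333,0,0,0,-0.1611],[-0.4667,0.5667,0,0,0,-0.1617]]}, finger_gap=0)

```text
time_s: 1.1
tcp_pos: [0.4061, -0.1373, 0.2267]
eef_rot: [-180.0, 0.0, -98.1]
contact_force: [0.9, 0.4, 0.3]
gripper_width: 0.0131
gripper_force: 0.0
```

```bash
python3 - <<'E'
from plant import r
import numpy as np
s=r.get_state();print(s["tcp_pos"],s["eef_rot"],s["gripper_width"])
c=dict(np.load("top0.npz"));v,u=np.mgrid[0:480,0:640];z=c["z_map"]
P=np.stack([(u-c["cx"])*z/c["fx"],(v-c["cy"])*z/c["fy"],z],-1)@c["cam_to_world"][:3,:3].T+c["cam_to_world"][:3,3]
m=(P[...,0]>.62)&(P[...,0]<.8)&(P[...,1]>-.1)&(P[...,1]<.3)&(P[...,2]>.03)&(z>0)
for a in np.arange(.62,.8,.02):
    q=P[m&(P[...,0]>a)&(P[...,0]<a+.02)];print(round(a,2),len(q),q[:,2].max() if len(q) else 0)
E
```

```text
[ 0.40608056 -0.13725918  0.22670108] [-1.79968133e+02  1.56463342e-02 -9.81272039e+01] 0.013089928618229742
0.62 21 0.04008020392945599
0.64 3453 0.5895111602559392
0.66 17634 0.6418849756967278
0.68 0 0
0.7 5 0.034446445088342714
0.72 31 0.050780880624120894
0.74 37 0.06047884279916593
0.76 37 0.06363375067380761
0.78 32 0.06089454156991059
0.8 0 0
```

inch_along(offsets={"plan":[[0,0,0,0,0,0],[0,0,0,0,0,0],[0,0,0,0,0,0]]}, finger_gap=0)

```text
time_s: 1.35
tcp_pos: [0.4061, -0.1389, 0.2264]
eef_rot: [180.0, -0.0, -98.4]
contact_force: [-0.3, 0.3, 0.6]
gripper_width: 0.0006
gripper_force: 0.0
```

```bash
python3 - <<'E'
import numpy as np
c=dict(np.load("top0.npz"));v,u=np.mgrid[0:480,0:640];z=c["z_map"]
P=np.stack([(u-c["cx"])*z/c["fx"],(v-c["cy"])*z/c["fy"],z],-1)@c["cam_to_world"][:3,:3].T+c["cam_to_world"][:3,3]
m=(P[...,0]>.6)&(P[...,0]<.7)&(abs(P[...,1])<.3)&(P[...,2]>.2)&(z>0)
q=P[m];print(q.min(0),q.max(0),np.percentile(q[:,2],[1,5,50]))
E
```

```text
[ 0.64410449 -0.26617639  0.57515862] [0.67134027 0.29999926 0.64345976] [0.57718839 0.57812684 0.60528321]
```

Scaled: 0.175 m / 0.75 = 0.2333, -0.106 m / 0.75 = -0.1413.

inch_along(offsets={"plan":[[-0.0467,-0.008,0.0133,0,0,0],[-0.0933,-0.0147,0.04,0,0,0],[-0.1413,-0.0223,0.08,0,0,0],[-0.1413,-0.0223,0.12,0,0,0],[-0.1413,-0.0223,0.16,0,0,0],[-0.1413,-0.0223,0.1933,0,0,0],[-0.1413,-0.0223,0.22,0,0,0],[-0.1413,-0.0223,0.2333,0,0,0],[-0.1413,-0.0223,0.2333,0,0,0],[-0.1413,-0.0223,0.2333,0,0,0]]})

```text
time_s: 2.18
tcp_pos: [0.4379, -0.0384, 0.0512]
eef_rot: [179.9, -0.1, -98.6]
contact_force: [0.2, -0.2, 0.5]
gripper_width: 0.0003
gripper_force: 0.0
```

```bash
python3 - <<'E'
from plant import r
import cv2
f=r.capture("scene")["frame"][180:330,230:450,::-1]
cv2.imwrite("pics/s1.png",cv2.resize(f,None,fx=3.5,fy=3.5))
E
```

```text
(no output)
```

View pics/s1.png

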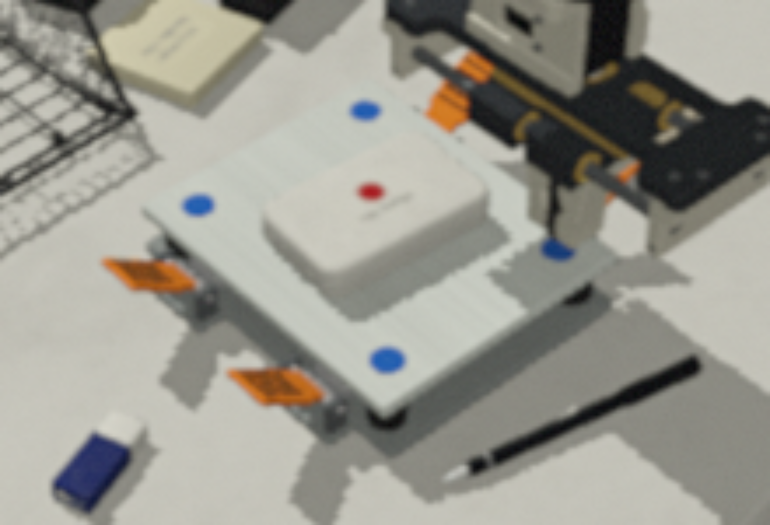

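The crop shows the shut fingertips just above the front-right dot at about (558,250), with all the levers up. I'll press gently.

Scaled: 0.015 m / 0.75 = 0.02, 0.014 m / 0.75 = 0.0187.

inch_along(offsets={"plan":[[0,0,0.008,0,0,0],[0,0,0.0133,0,0,0],[0,0,0.016,0,0,0],[0,0,0.0173,0,0,0],[0,0,0.0187,0,0,0],[0,0,0.02,0,0,0],[0,0,0.02,0,0,0],[0,0,0.02,0,0,0]]})

```text
time_s: 2.9
tcp_pos: [0.4383, -0.0368, 0.038]
eef_rot: [-180.0, -0.0, -98.4]
contact_force: [-7.7, -0.2, 22.6]
gripper_width: 0.0005
gripper_force: 11.4
```

Front right is rigid: 22 N with no sinking. Next is front left.

Scaled: -0.116 m / 0.75 = -0.1547, -0.03 m / 0.75 = -0.04.

inch_along(offsets={"plan":[[0,0,-0.02,0,0,0],[0,0,-0.04,0,0,0],[-0.04,0,-0.04,0,0,0],[-0.08,0,-0.04,0,0,0],[-0.12,0,-0.04,0,0,0],[-0.1547,0,-0.04,0,0,0],[-0.1547,0,-0.04,0,0,0],[-0.1547,0,-0.0267,0,0,0],[-0.1547,0,-0.0133,0,0,0],[-0.1547,0,-0.008,0,0,0],[-0.1547,0,-0.0053,0,0,0]]})

```text
time_s: 3.82
tcp_pos: [0.4549, 0.0777, 0.04]
eef_rot: [179.9, -0.0, -98.4]
contact_force: [0.6, 0.2, 0.1]
gripper_width: 0.0007
gripper_force: 0.0
```

inch_along(offsets={"plan":[[0,0,0.0013,0,0,0],[0,0,0.0027,0,0,0],[0,0,0.004,0,0,0],[0,0,0.0053,0,0,0],[0,0,0.0053,0,0,0],[0,0,0.0053,0,0,0]]})

```text
time_s: 4.32
tcp_pos: [0.4557, 0.0779, 0.0381]
eef_rot: [-179.9, 0.0, -98.4]
contact_force: [-6.3, -0.0, 18.1]
gripper_width: 0.0004
gripper_force: 9.0
```

Front left is rigid too. Next is back left, lifting clear of the reader.

Scaled: -0.146 m / 0.75 = -0.1947, -0.04 m / 0.75 = -0.0533.

inch_along(offsets={"plan":[[0,0,-0.0267,0,0,0],[0,0,-0.0533,0,0,0],[0,-0.0467,-0.0533,0,0,0],[0,-0.0933,-0.0533,0,0,0],[0,-0.1467,-0.0533,0,0,0],[0,-0.1947,-0.0533,0,0,0],[0,-0.1947,-0.0533,0,0,0],[0,-0.1947,-0.0333,0,0,0],[0,-0.1947,-0.016,0,0,0],[0,-0.1947,-0.008,0,0,0],[0,-0.1947,-0.0053,0,0,0]]})

```text
time_s: 5.23
tcp_pos: [0.599, 0.0561, 0.0395]
eef_rot: [179.9, -0.1, -98.5]
contact_force: [0.1, -0.0, 0.3]
gripper_width: 0.0002
gripper_force: 0.0
```

inch_along(offsets={"plan":[[0,0,0.0013,0,0,0],[0,0,0.0027,0,0,0],[0,0,0.004,0,0,0],[0,0,0.0053,0,0,0],[0,0,0.0053,0,0,0],[0,0,0.0053,0,0,0]]})

```text
time_s: 5.73
tcp_pos: [0.6003, 0.0568, 0.0383]
eef_rot: [-179.9, 0.0, -98.4]
contact_force: [-2.8, 0.8, 7.4]
gripper_width: 0.0006
gripper_force: 4.1
```

Back left took 7.4 N without sinking, so it is rigid. Next is back right, pressing deeper.

Scaled: 0.116 m / 0.75 = 0.1547, 0.09 m / 0.75 = 0.12.

inch_along(offsets={"plan":[[0,0,-0.02,0,0,0],[0,0,-0.04,0,0,0],[0.04,0,-0.04,0,0,0],[0.08,0,-0.04,0,0,0],[0.12,0,-0.04,0,0,0],[0.1547,0,-0.04,0,0,0],[0.1547,0,-0.04,0,0,0],[0.1547,0,-0.0267,0,0,0],[0.1547,0,-0.0133,0,0,0],[0.1547,0,-0.008,0,0,0],[0.1547,0,-0.0053,0,0,0]]})

```text
time_s: 6.65
tcp_pos: [0.582, -0.0575, 0.039]
eef_rot: [179.9, -0.0, -98.4]
contact_force: [-0.7, 0.8, -0.3]
gripper_width: 0.0005
gripper_force: 0.0
```

inch_along(offsets={"plan":[[0,0,0.0013,0,0,0],[0,0,0.0027,0,0,0],[0,0,0.004,0,0,0],[0,0,0.0053,0,0,0],[0,0,0.0053,0,0,0],[0,0,0.0053,0,0,0]]})

```text
time_s: 7.15
tcp_pos: [0.583, -0.058, 0.0369]
eef_rot: [-180.0, 0.0, -98.4]
contact_force: [-1.6, 3.1, 4.0]
gripper_width: 0.001
gripper_force: 1.7
```

It gives way here: 4 N at z = 36.9 mm. I'll push on to the stop.

Scaled: 0.0065 m / 0.75 = 0.0087, 0.006 m / 0.75 = 0.008.

inch_along(offsets={"plan":[[0,0,0.0013,0,0,0],[0,0,0.0027,0,0,0],[0,0,0.004,0,0,0],[0,0,0.0053,0,0,0],[0,0,0.0067,0,0,0],[0,0,0.008,0,0,0],[0,0,0.0087,0,0,0],[0,0,0.0087,0,0,0],[0,0,0.0087,0,0,0]]})

```text
time_s: 7.9
tcp_pos: [0.5833, -0.0583, 0.0327]
eef_rot: [-179.9, -0.0, -98.4]
contact_force: [-8.2, 3.9, 26.2]
gripper_width: 0.0002
gripper_force: 13.2
```

The corner is on its stop at 26 N, sunk about 5 mm. Now I'll lift off and go over the back-right lever pad.

Scaled: 0.058 m / 0.75 = 0.0773, -0.035 m / 0.75 = -0.0467.

inch_along(offsets={"plan":[[0,0,-0.02,0,0,0],[0,0,-0.0467,0,0,0],[0.04,0.016,-0.0467,0,0,0],[0.0773,0.0307,-0.0467,0,0,0],[0.0773,0.0307,-0.0467,0,0,0],[0.0773,0.0307,-0.0333,0,0,0],[0.0773,0.0307,-0.024,0,0,0],[0.0773,0.0307,-0.024,0,0,0]]})

```text
time_s: 8.57
tcp_pos: [0.5513, -0.1122, 0.0463]
eef_rot: [179.9, -0.0, -98.4]
contact_force: [-0.0, 0.2, -0.1]
gripper_width: 0.0006
gripper_force: 0.2
```

```bash
python3 - <<'E'
from plant import r
import cv2
f=r.capture("scene")["frame"][160:310,250:450,::-1]
cv2.imwrite("pics/s2.png",cv2.resize(f,None,fx=3.5,fy=3.5))
E
```

```text
(no output)
```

View pics/s2.png

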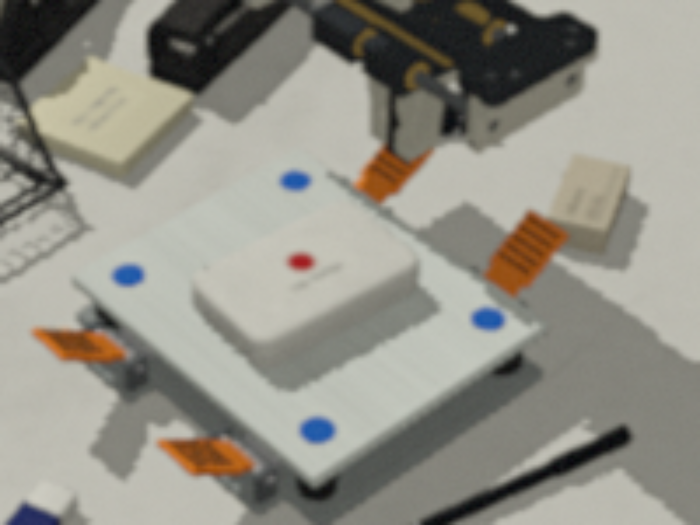

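The fingers are over the ribs of the back-right lever at about (400,155), and the plate is level again. Now I'll press it down.

Scaled: 0.0245 m / 0.75 = 0.0327, 0.023 m / 0.75 = 0.0307.

inch_along(offsets={"plan":[[0,0,0.0053,0,0,0],[0,0,0.0107,0,0,0],[0,0,0.016,0,0,0],[0.0027,0,0.02,0,0,0],[0.004,0,0.024,0,0,0],[0.0053,0,0.0267,0,0,0],[0.0053,0,0.0293,0,0,0],[0.0053,0,0.0307,0,0,0],[0.0053,0,0.0327,0,0,0],[0.0053,0,0.0327,0,0,0],[0.0053,0,0.0327,0,0,0]]})

```text
time_s: 9.53
tcp_pos: [0.5511, -0.1162, 0.0237]
eef_rot: [-180.0, 0.0, -98.4]
contact_force: [0.5, 1.9, 2.7]
gripper_width: 0.0006
gripper_force: 1.6
```

Scaled: 0.003 m / 0.75 = 0.004, 0.002 m / 0.75 = 0.0027.

inch_along(offsets={"plan":[[0,0,0.0013,0,0,0],[0,0,0.0027,0,0,0],[0,0,0.004,0,0,0],[0,0,0.004,0,0,0],[0,0,0.004,0,0,0]]})

```text
time_s: 9.95
tcp_pos: [0.5513, -0.1163, 0.0229]
eef_rot: [-179.9, -0.0, -98.4]
contact_force: [-6.0, 4.4, 24.7]
gripper_width: 0.0
gripper_force: 12.8
```

inch_along(offsets={"plan":[[0,0,-0.0267,0,0,0],[0,0,-0.0667,0,0,0],[0,0,-0.12,0,0,0],[0,0,-0.1733,0,0,0],[0,0.04,-0.2,0,0,0],[0.0533,0.0667,-0.2,0,0,0],[0.1067,0.0667,-0.2,0,0,0],[0.16,0.0667,-0.2,0,0,0],[0.2133,0.0667,-0.2,0,0,0],[0.2667,0.0667,-0.2,0,0,0],[0.2667,0.0667,-0.2,0,0,0],[0.2667,0.0667,-0.2,0,0,0]]})

```text
time_s: 10.95
tcp_pos: [0.4702, -0.3085, 0.1694]
eef_rot: [179.9, 0.0, -98.7]
contact_force: [-0.4, 0.8, -0.4]
gripper_width: 0.0004
gripper_force: 0.0
```

```bash
python3 - <<'E'
from plant import r
from h import *
c=r.capture("top")
for b in blobs(c,(95,120,60),(125,255,255),.038)+blobs(c,(5,150,120),(20,255,255),.033,90):print(b)
f=r.capture("scene")["frame"][160:310,250:450,::-1]
cv2.imwrite("pics/s3.png",cv2.resize(f,None,fx=3.5,fy=3.5))
E
```

```text
([557.7, 51.8], 71, [0.9247, -0.4723, 0.038])
([315.4, 75.7], 180, [0.8685, 0.0509, 0.038])
([138.6, 148.2], 658, [0.7079, 0.423, 0.038])
([275.3, 127.2], 99, [0.7547, 0.1355, 0.038])
([312.3, 199.5], 48, [0.5998, 0.0563, 0.038])
([367.2, 207.8], 45, [0.5827, -0.0583, 0.038])
([244.5, 231.8], 139, [0.5314, 0.1966, 0.038])
([301.6, 268.7], 49, [0.4556, 0.0777, 0.038])
([357.4, 277.2], 47, [0.4385, -0.0372, 0.038])
([94.6, 154.3], 405, [0.6958, 0.5173, 0.033])
([34.6, 172.5], 197, [0.6561, 0.6415, 0.033])
([287.5, 207.0], 205, [0.5845, 0.1082, 0.033])
([390.0, 223.3], 254, [0.5508, -0.1062, 0.033])
([280.1, 254.3], 206, [0.4853, 0.1227, 0.033])
([382.1, 269.7], 209, [0.4541, -0.0887, 0.033])
([86.9, 336.6], 112, [0.3163, 0.514, 0.033])
([122.4, 357.0], 1785, [0.2759, 0.4401, 0.033])
([267.9, 362.8], 127, [0.265, 0.145, 0.033])
([38.3, 380.0], 1935, [0.23, 0.6075, 0.033])
([139.6, 374.3], 205, [0.2417, 0.4039, 0.033])
([189.6, 372.8], 458, [0.2448, 0.303, 0.033])
([257.3, 378.8], 413, [0.2334, 0.1659, 0.033])
([593.5, 381.7], 959, [0.2291, -0.5149, 0.033])
([96.0, 375.3], 95, [0.2394, 0.4917, 0.033])
([185.5, 407.0], 3017, [0.1778, 0.3092, 0.033])
([267.6, 398.9], 219, [0.194, 0.1446, 0.033])
([209.5, 438.0], 1087, [0.1179, 0.2594, 0.033])
([242.2, 424.9], 292, [0.1433, 0.1946, 0.033])
([45.1, 458.6], 1078, [0.0778, 0.5846, 0.033])
([168.6, 456.5], 1523, [0.0822, 0.3399, 0.033])
([222.7, 466.1], 343, [0.0642, 0.232, 0.033])
```

View pics/s3.png

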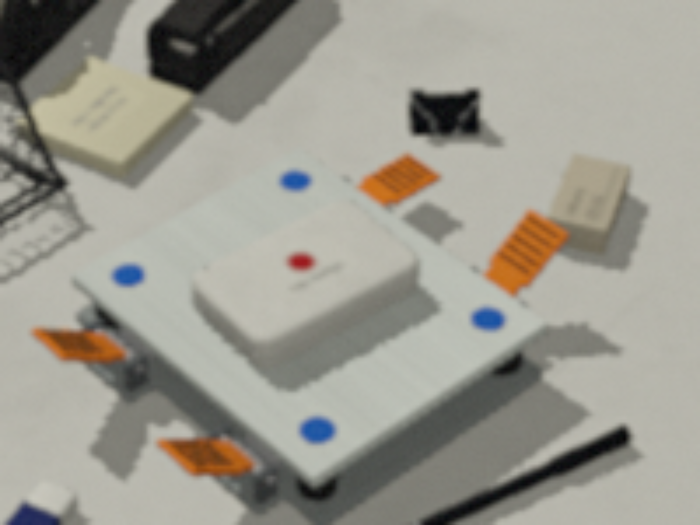

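The back-right lever lies flat at about (400,180). The other three are up, the plate's dots are where they started, and the arm is clear.

inch_along(offsets={"plan":[[0,0,0,0,0,0],[0,0,0,0,0,0],[0,0,0,0,0,0]]})

```text
time_s: 11.3
tcp_pos: [0.4724, -0.3057, 0.1707]
eef_rot: [-180.0, 0.0, -98.3]
contact_force: [0.6, -0.2, -0.6]
gripper_width: 0.0002
gripper_force: 0.0
```

```bash
python3 -c "
from plant import r
print(r.close_job())"
```

```text
the job is handed in; nothing more can be done
None
```

The back-right corner was the loose one: I pressed it down to its stop, then pressed its shim lever flat, left the other three levers up and the plate unshifted, and handed the job in at 11.3 s (no verdict was returned).

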